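Level the spice shelf with a spirit level

ROBOT

A 6-joint arm with a two-finger parallel gripper is mounted at the origin on a cart in front of the work surface, level with it; the furniture and walls round the work are solid. World frame = base frame: x ahead of the robot, y to its left, z up, the work surface at z = 0. Lengths are in m, angles in rad, forces in N, time in s.
With the tool pointing down it reaches from about 0.375 to 0.925 m from the base axis. Payload 5.7 kg.
Tool frame: the origin (TCP) lies midway between the tips of the shut fingers; the grasp point (between the pads) lies bot.grip_point_offset behind it (bot.grip_point_offset is the distance from the TCP to the grasp point, in m); z points along the fingers, y is the direction in which the jaws open and shut (so a half turn about z gives the same grasp; the last joint's range is limited). The gripper opens to 88 mm and grips with 3 to 60 N. Pads are 20 mm wide; open, the fingers measure 115 mm over their backs; the gripper's body (75 mm by 178 mm) begins 61 mm behind the grasp point.
Start: joints at [-1.399, 0.359, 1.51, -0, 1.272, -0.115], TCP at [0.17, -0.575, 0.223] pointing down, gripper open.
Joint ranges: [-2.97, 2.97], [-1.01, 2.36], [0.21, 2.38], [-0.96, 4.11], [0.2, 2.71], [-2.98, 2.98]. Speed limits (rad/s): [2.39, 2.39, 3.14, 3.14, 3.14, 3.14].

INTERFACE

Orientations are given as a rotation vector (axis times angle).
In Python, from station import bot gives the robot as it stands.
- The arm moves only by the tool apply_moves, never from a script. Its argument "deltas" is a list of rows, each an object with "xyz": the shift along the world's x, y, z in m, a list of three; "twist": the turn, a rotation vector about the world's x, y, z in degrees, a list of three; "claw": the closure in counts, from 0 (fully open) to 255 (shut). In form: [{"xyz": [x, y, z], "twist": [rx, ry, rz], "claw": claw}, ...]. A call has 1 to 8 rows; each row shifts and turns the commanded pose from where the row before left it; what a row does not reach is not made up. A row lasts 1/10 s, in which the tool goes at most 50 mm and 8.59 degrees, less where a joint would pass 70% of its speed; a pose out of reach is approached as far as the arm can. A call is refused whole if a number of a shift passes 0.05 or a number of a turn 8.59, either way. A call with a gripper value outside its range is refused whole. The fingers move at their own pace and stop on an object; "squeeze" is the grip in N (left out, the last holds). Time passes only in rows, so rows that do not move let the fingers close. It gives the time, the measured TCP pose, the force and the opening at its end, in the units of the state.
- bot.state(): the state, without advancing time (a new reading comes with each control period).
- bot.capture(name): name is "side" or "top" or "wrist"; returns (picture, depth): 420x560x3 uint8, red, green, blue; 420x560 float32, m along the optical axis (not along the pixel's ray), 0 where there is no reading.
- bot.get_calibration(name): a dict with "vfov" (degrees; the focal length in pixels is half the picture's height over the tangent of half this angle, whatever the lens; pixels are square), "cx", "cy" (the principal point, pixels), "pose" (4x4, takes a point from camera to world coordinates). Camera axes: x right, y down, z forward; pixel columns grow to the right and rows downward; lengths in m; the calibration is good to about 2 mm. A picture is of the moment at which its call begins: read the wrist's pose just before it. get_calibration takes no time and is no camera call; for the wrist camera it gives the pose at the moment of the call.
- bot.job_done(): hands the job in, once; it reports no verdict.
The state is a dict: "clock": time; "q": joint angles; "dq": joint speeds; "joint_efforts": joint torques, N m; "position": TCP position; "orientation": TCP orientation; "force": force on the tool from outside, world axes, zero at the start; "ft_torque": the same for the moment, N m; "opening": finger opening in m.
Only numpy, scipy, OpenCV 4.12 (cv2) and the standard library are available. Lean on these libraries where they do the work, as an engineer would, in place of code of your own. Each camera call takes 0.05 s, during which the arm holds its last target. There are 200 camera calls.

TASK

Pick the yellow spirit level out of the tray of odds and ends, lay it lengthwise, vial up, on the middle of the little wooden shelf and let go of it. Then turn the brass wing knob on the shelf's screw foot until the bubble stands between the two black lines of the vial, and last press the level down gently on its red rubber pad (the pad must visibly give) with the bubble still between the lines. Finish while holding it so: keep pressing, do not let go at the end, and leave everything else where it is.

Things in the scene. Friction and masses are not known exactly. Their poses are not given: they have to be found in the camera images.
- level_mid (a point): centre (half-way up) of the loose spirit level: a yellow bar with a black band, 170 long x 24 wide x 36 high mm, about 0.22 kg, standing upright in the tray (tray floor 6 mm above the worktop, walls 42 mm high, tray 250 x 220 mm), vial on top. x runs along its length towards the red pad, z up, so its underside is 18 mm below this point. Grip it across its 24 mm width at mid-length; the fingers fit inside the tray beside it.
- vial_mid (a point): centre of the light-green vial on top of the level, half-way between its two black lines (24 mm apart); 21.5 mm above level_mid, same axes.
- bubble_mid (a point): centre of the pale bubble, 19 mm long. It floats along the vial (the level's x) towards the higher end, about 5.5 mm for each 0.01 rad of slope, at most 25 mm either way, and settles in about 0.5 s. It lies between the lines while its centre is within about 3 mm of vial_mid along x.
- pad_top (a point): middle of the top of the red rubber pad, 40 x 22 mm (long along the level), 48 mm above the level's underside, 60 mm from mid-length along the level's +x. The pad sinks 6 mm at most, 1 mm for each 2 N; it stands higher than the vial.
- pad (a joint): how far the rubber pad is pressed in (m): 0 free, 0.006 fully in; 0.003 takes about 6 N.
- deck_mid (a point): middle of the top face of the little shelf's wooden board, where the level's centre shall lie. y runs along the board's length (345 mm; 120 mm wide) away from the knob, z out of its top; the top is about 60 mm above the worktop. The board hinges at its far +y end and its knob end starts low. It bears the pressed level without giving way.
- knob_grip (a point): grip point of the brass wing knob, on its vertical axis, 124 mm above the worktop and 170 mm from deck_mid towards the board's -y end; x runs along the wing, which is 46 long x 12 thick mm and reaches from 15 mm above to 14 mm below this point. Grip across the 12 mm. The knob itself stays at its height.
- foot_knob: the whole brass screw foot with its wing knob, origin on the worktop under it. Turned clockwise (seen from above) it raises the knob end of the board, 0.02 rad of slope for each rad (11 mm of bubble travel for each rad); it needs about 0.9 to 2.2 rad clockwise in all, differing each time, can overshoot by 1.5 rad, and stays where it is left (friction 0.08 N m).
- level: the yellow spirit level (origin under its centre)
- deck: the little shelf's wooden board (origin on its hinge)
- kitchen_timer: red and white kitchen timer in the tray, 63 mm wide, 54 high; leave alone
- teaspoon: steel teaspoon in the tray, 130 mm; leave alone
- pen: red pen in the tray, 145 mm; leave alone
- lemon: lemon in the tray, 71 mm; leave alone
- mug: yellow and cream mug behind, 92 mm high; leave alone
- honey_jar: honey jar behind, 102 mm high; leave alone
- pepper_mill: dark wooden pepper mill behind, 150 mm high; leave alone
- tea_tin: green tin behind, 72 mm high; leave alone
- spice_jar: spice jar with black cap behind, 105 mm high; leave alone

How it is judged:
On the way, in this order (a step that is already met when the one before it is completed fails the run):
1. the level is lifted clear of the tray (height (world z) of level_mid above 0.1 m), for 0.1 s.
2. the level lies lengthwise on the middle of the board (centre within 50 mm, within 0.2 rad), let go, its bubble off to one side (contact force between level and deck above 1 N and horizontal distance between level_mid and deck_mid below 0.05 m and angle between the x axis of level_mid and the y axis of deck_mid, either way round below 0.2 rad and angle between level_mid's own z axis and vertical below 0.12 rad and contact force between the fingers and level below 0.1 N and (x of bubble_mid in the frame of vial_mid above 0.006 m or x of bubble_mid in the frame of vial_mid below -0.006 m)), for 0.3 s.
3. the knob is turned until the bubble's centre stands within 4 mm of the vial's middle, the level lying untouched on the board (contact force between level and deck above 1 N and horizontal distance between level_mid and deck_mid below 0.05 m and angle between the x axis of level_mid and the y axis of deck_mid, either way round below 0.2 rad and angle between level_mid's own z axis and vertical below 0.12 rad and x of bubble_mid in the frame of vial_mid between -0.004 and 0.004 m and contact force between the fingers and level below 0.1 N), for 0.4 s.
At the end, for the whole second after the job is handed in: Level lengthwise on mid-board (centre within 50 mm, 0.2 rad), board level to 0.012 rad, bubble centre within 4 mm of the vial's middle, and the fingers press the rubber pad in over 1.5 mm with 2.5 to 25 N, over 4 N passing into the board, through the last second (contact force between level and deck above 1 N and horizontal distance between level_mid and deck_mid below 0.05 m and angle between the x axis of level_mid and the y axis of deck_mid, either way round below 0.2 rad and angle between level_mid's own z axis and vertical below 0.12 rad and x of bubble_mid in the frame of vial_mid between -0.004 and 0.004 m and contact force between level and deck above 4 N and contact force between the fingers and level between 2.5 and 25 N and value of joint pad above 0.0015 m and angle between deck_mid's own z axis and vertical below 0.012 rad); the arm keeps its last pose, push and grip.
It fails at once if one of the things standing on the worktop is moved more than 30 mm (distance of any of mug, honey_jar, pepper_mill, tea_tin, spice_jar from where it was at the start of the episode above 0.03 m).
It fails at once if one of the other things in the tray is moved more than 60 mm (distance of any of kitchen_timer, teaspoon, pen, lemon from where it was at the start of the episode above 0.06 m).
It fails at once if the level is driven onto the board with more than 40 N (contact force between level and deck above 40 N).
It also fails if it takes over 72 s, if anything falls off the work surface, if the arm or the gripper's body presses on something with over 40 N, if the wrist force passes 120 N, or if a joint passes its speed limit or range.

## Working session

There is one attempt and no reset: what is moved stays moved. The work goes in short steps, Python scripts to look and compute and a tool call to move; the robot and the scene stay as the last step left them, time stands still between calls to the robot, and variables do not carry over. Pictures are saved under pics/ and viewed, on a budget of 10 in all, crops included, one or two more only if the job needs it, and the job is handed in when it is done.

Besides the shell and the picture viewer there is one more tool, called after "Request:" as name([rows], argument=value, ...), one row to a line, values as JSON. apply_moves: Moves the arm, as the interface text tells. Its arguments: {"type":"object","properties":{"deltas":{"type":"array"},"squeeze":{"type":"number"}},"required":["deltas"]}

```bash
ls; mkdir -p pics
cat > h.py <<'E'
import numpy as np, cv2
from station import bot
def cap(n):
    c=bot.get_calibration(n); im,d=bot.capture(n); return im,d,c
def save(im,f): cv2.imwrite('pics/'+f,cv2.cvtColor(im,cv2.COLOR_RGB2BGR))
def ray(c,u,v,h=420):
    f=h/2/np.tan(np.radians(c['vfov'])/2); P=np.array(c['pose'])
    d=P[:3,:3]@np.array([(u-c['cx'])/f,(v-c['cy'])/f,1]); return P[:3,3],d
def onz(c,u,v,z):
    o,d=ray(c,u,v); return o+d*(z-o[2])/d[2]
def pts(d,c):
    f=d.shape[0]/2/np.tan(np.radians(c['vfov'])/2); P=np.array(c['pose'])
    v,u=np.mgrid[:d.shape[0],:d.shape[1]]
    X=np.stack([(u-c['cx'])/f*d,(v-c['cy'])/f*d,d],-1)
    return X@P[:3,:3].T+P[:3,3]
E
python3 - <<'E'
from h import *
for n in('top','side'):
    im,d,c=cap(n); save(im,n+'0.png'); print(n,c['vfov'],c['cx'],c['cy'],np.round(c['pose'],3).tolist(),(d>0).mean())
print(bot.state(),bot.grip_point_offset)
E
```

```text
pics
top 51.631433051922244 278.3516562995929 207.95251355676734 [[0.003, -0.99, 0.144, 0.417], [-1.0, -0.005, -0.009, 0.109], [0.009, -0.144, -0.989, 1.093], [0.0, 0.0, 0.0, 1.0]] 0.9961309523809524
side 51.73403831197591 282.9269262620715 212.56714772726212 [[-0.308, -0.418, 0.854, -0.484], [-0.951, 0.15, -0.27, 0.446], [-0.015, -0.896, -0.444, 0.664], [0.0, 0.0, 0.0, 1.0]] 0.9959821428571428
{'clock': 0.1, 'q': array([-1.39906542e+00,  3.59423921e-01,  1.51131909e+00,  8.67327280e-06,
        1.27252142e+00, -1.15113897e-01]), 'dq': array([ 0.00131259, -0.00141271, -0.0028704 , -0.0004322 , -0.00059935,
       -0.00086715]), 'joint_efforts': array([-2.17792008e-04, -5.16352522e+01, -2.71407956e+01,  6.76785316e-02,
        2.76391249e-02, -2.50320272e-05]), 'position': array([ 0.16963583, -0.57486409,  0.221901  ]), 'orientation': array([-3.10768314e+00, -4.48788773e-01,  6.12823516e-05]), 'force': array([-0.11102797, -0.67080297,  0.15561361]), 'ft_torque': array([-0.01370303, -0.03269987, -0.00199683]), 'opening': 0.08793570779475782} 0.0187
```

View pics/top0.png

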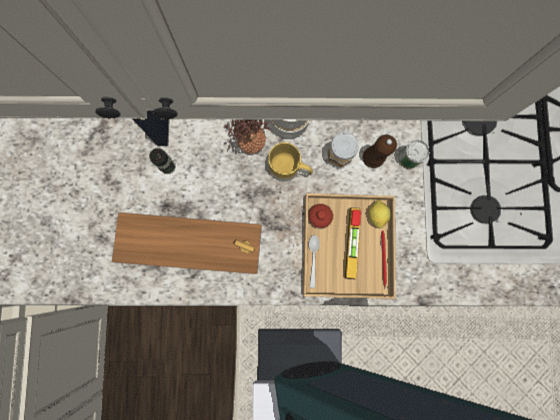

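View pics/side0.png

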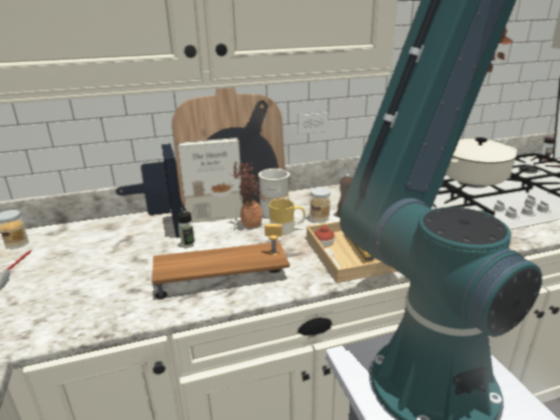

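Run:
```python
from h import *
from scipy.spatial.transform import Rotation as R
im,d,c=cap('top'); X=pts(d,c); hsv=cv2.cvtColor(im,cv2.COLOR_RGB2HSV)
def m(lo,hi,box):
    k=cv2.inRange(hsv,lo,hi); z=np.zeros_like(k); x0,y0,x1,y1=box; z[y0:y1,x0:x1]=k[y0:y1,x0:x1]; return z
def rep(n,k,z):
    cs,_=cv2.findContours(k,cv2.RETR_EXTERNAL,cv2.CHAIN_APPROX_NONE); a=max(cs,key=cv2.contourArea)
    r=cv2.minAreaRect(a); b=cv2.boxPoints(r); w=np.array([onz(c,u,v,z) for u,v in b]); 
    e=w[1]-w[0],w[2]-w[1]; L=max(e,key=np.linalg.norm)
    print(n,'ctr',w.mean(0).round(4),'size',[round(float(np.linalg.norm(t)),4) for t in e],'ang',np.degrees(np.arctan2(L[1],L[0])).round(2),'depthz',np.median(X[k>0][:,2]).round(4))
box=(340,200,368,285)
rep('pad',m((0,120,80),(8,255,255),box)|m((172,120,80),(180,255,255),box),.054)
rep('yellow',m((20,150,120),(35,255,255),box),.042)
rep('green',m((40,60,100),(85,255,255),box),.046)
lv=m((0,120,80),(85,255,255),box)|m((172,120,80),(180,255,255),box); 
p=X[lv>0]; print('level pts', p.min(0).round(3),p.max(0).round(3)); rep('all',cv2.morphologyEx(lv,cv2.MORPH_CLOSE,np.ones((7,7))),.044)
k=m((5,80,40),(20,255,220),(105,205,270,280)); rep('deck',cv2.morphologyEx(k,cv2.MORPH_CLOSE,np.ones((9,9))),.06)
q=X[205:280,105:270].reshape(-1,3); kk=q[(q[:,2]>.1)&(q[:,2]<.16)]; print('knob',kk.mean(0).round(4),len(kk),kk.max(0).round(3)); pc=np.linalg.eigh(np.cov(kk[:,:2].T)); print('wing',np.degrees(np.arctan2(pc[1][1,1],pc[1][0,1])))
dz=q[(q[:,2]>.03)&(q[:,2]<.08)]; A=np.c_[dz[:,:2],np.ones(len(dz))]; print('plane',np.linalg.lstsq(A,dz[:,2],rcond=None)[0], dz.min(0),dz.max(0))
save(cv2.resize(im[190:310,100:400],None,fx=2.6,fy=2.6,interpolation=cv2.INTER_CUBIC),'crop.png')
s=bot.state(); print(R.from_rotvec(s['orientation']).as_matrix().round(3))
```

```text
pad ctr [ 0.5459 -0.0864  0.054 ] size [0.0218, 0.0365] ang 178.63 depthz 0.0537
yellow ctr [ 0.4275 -0.0759  0.042 ] size [0.0514, 0.0242] ang -5.23 depthz 0.0418
green ctr [ 0.4874 -0.0819  0.046 ] size [0.068, 0.0107] ang -4.78 depthz 0.0485
level pts [ 0.401 -0.101  0.003] [0.572 0.109 1.093]
all ctr [ 0.4864 -0.0794  0.044 ] size [0.1704, 0.0303] ang -5.12 depthz 0.0439
deck ctr [0.4838 0.3186 0.06  ] size [0.1184, 0.3483] ang -94.54 depthz 0.0564
knob [0.4726 0.1751 0.13  ] 154 [0.485 0.196 0.143]
wing 68.38191512109462
plane [0.0028068  0.02567657 0.04660443] [0.41246735 0.14179725 0.04604543] [0.55689479 0.49251568 0.06601011]
[[ 0.959  0.283 -0.   ]
 [ 0.283 -0.959  0.001]
 [ 0.    -0.001 -1.   ]]
```

View pics/crop.png

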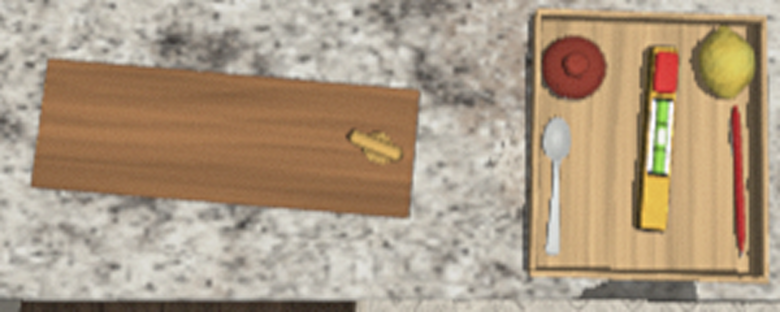

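Request:
apply_moves([
  {"xyz": [0.026, 0.041, 0], "twist": [0, 0, -3], "claw": 70},
  {"xyz": [0.026, 0.041, 0], "twist": [0, 0, -3], "claw": 70},
  {"xyz": [0.026, 0.041, 0], "twist": [0, 0, -3], "claw": 70},
  {"xyz": [0.026, 0.041, 0], "twist": [0, 0, -3], "claw": 70},
  {"xyz": [0.026, 0.041, 0], "twist": [0, 0, -3], "claw": 70},
  {"xyz": [0.026, 0.041, 0], "twist": [0, 0, -3], "claw": 70},
  {"xyz": [0.026, 0.041, 0], "twist": [0, 0, -3], "claw": 70},
  {"xyz": [0.026, 0.041, 0], "twist": [0, 0, 0], "claw": 70},
], squeeze=25)

```text
clock: 0.95
position: [0.3783, -0.2456, 0.2226]
orientation: [-3.139, 0.128, -0.0]
force: [0.9, 0.1, -0.2]
opening: 0.0635
```

Request:
apply_moves([
  {"xyz": [0.026, 0.041, 0], "twist": [0, 0, 0], "claw": 70},
  {"xyz": [0.026, 0.041, 0], "twist": [0, 0, 0], "claw": 70},
  {"xyz": [0.026, 0.041, -0.01], "twist": [0, 0, 0], "claw": 70},
  {"xyz": [0.02, 0.032, -0.02], "twist": [0, 0, 0], "claw": 70},
  {"xyz": [0, 0, 0], "twist": [0, 0, 0], "claw": 70},
  {"xyz": [0, 0, 0], "twist": [0, 0, 0], "claw": 70},
])

```text
clock: 1.55
position: [0.4752, -0.0918, 0.1921]
orientation: [-3.139, 0.121, 0.003]
force: [-0.9, 0.4, 0.3]
opening: 0.0642
```

```bash
cat >> h.py <<'E'
from scipy.spatial.transform import Rotation as R
def yaw():
    M=R.from_rotvec(bot.state()['orientation']).as_matrix(); return np.degrees(np.arctan2(M[1,0],M[0,0])),M[:,2].round(4)
E
python3 - <<'E'
from h import *
s=bot.state();print(s['clock'],s['position'],s['opening'],yaw())
im,d,c=cap('wrist'); save(im,'w1.png'); print(np.round(c['pose'],3).tolist())
hsv=cv2.cvtColor(im,cv2.COLOR_RGB2HSV)
for n,lo,hi,z in(('pad',(0,150,80),(8,255,255),.054),('yellow',(20,150,120),(35,255,255),.042),('green',(40,60,100),(85,255,255),.0465)):
    k=cv2.inRange(hsv,lo,hi); cs,_=cv2.findContours(k,cv2.RETR_EXTERNAL,cv2.CHAIN_APPROX_NONE)
    for a in sorted(cs,key=cv2.contourArea)[-3:]:
        b=cv2.boxPoints(cv2.minAreaRect(a)); w=np.array([onz(c,u,v,z) for u,v in b]); print(n,b.mean(0),w.mean(0).round(4),w[:,:2].round(4).tolist())
E
```

```text
1.55 [ 0.47519558 -0.09183158  0.19207391] 0.06417660159241508 (np.float64(-4.420104371793653), array([-1.9e-03,  2.0e-04, -1.0e+00]))
[[-0.077, -0.955, -0.287, 0.554], [-0.997, 0.074, 0.022, -0.098], [0.001, 0.288, -0.958, 0.354], [0.0, 0.0, 0.0, 1.0]]
pad [343.33923 192.53413] [ 0.4739 -0.1552  0.054 ] [[0.5236, -0.1509], [0.5232, -0.1585], [0.4242, -0.1599], [0.4246, -0.1515]]
pad [275.5 128. ] [ 0.5465 -0.0897  0.054 ] [[0.5662, -0.0811], [0.5647, -0.1014], [0.5267, -0.0986], [0.5283, -0.0775]]
pad [194.07939 125.03236] [ 0.5551 -0.01    0.054 ] [[0.5815, 0.0141], [0.5812, -0.0386], [0.5287, -0.0356], [0.5288, 0.02]]
yellow [36.5 10. ] [0.668  0.1215 0.042 ] [[0.6784, 0.1522], [0.6733, 0.0857], [0.6576, 0.0902], [0.6628, 0.1579]]
yellow [275.  231.5] [ 0.4326 -0.0791  0.042 ] [[0.4632, -0.0706], [0.4615, -0.0927], [0.402, -0.0882], [0.4038, -0.065]]
yellow [332.75003 111.25   ] [ 0.5577 -0.1483  0.042 ] [[0.5617, -0.1084], [0.5952, -0.1492], [0.555, -0.1884], [0.5187, -0.1475]]
green [275. 208.] [ 0.4624 -0.0818  0.0465] [[0.4731, -0.0773], [0.4723, -0.0881], [0.4518, -0.0864], [0.4526, -0.0754]]
green [275. 165.] [ 0.5093 -0.0858  0.0465] [[0.5191, -0.0814], [0.5183, -0.0918], [0.4995, -0.0902], [0.5003, -0.0797]]
green [275. 187.] [ 0.4858 -0.0838  0.0465] [[0.4971, -0.0794], [0.4963, -0.09], [0.4745, -0.0882], [0.4753, -0.0775]]
```

View pics/w1.png

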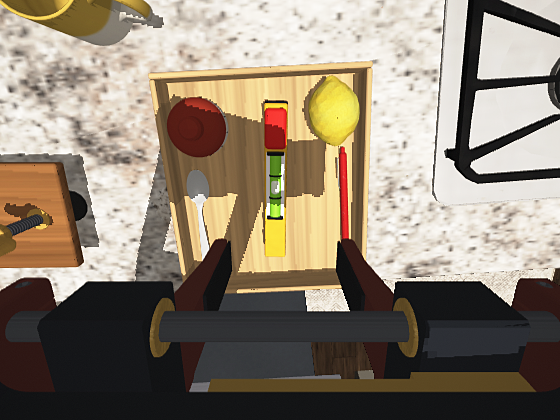

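Request:
apply_moves([
  {"xyz": [0.011, 0.0095, 0], "twist": [0, 0, -0.5], "claw": 70},
  {"xyz": [0, 0, -0.04], "twist": [0, 0, 0], "claw": 70},
  {"xyz": [0, 0, -0.04], "twist": [0, 0, 0], "claw": 70},
  {"xyz": [0, 0, -0.04], "twist": [0, 0, 0], "claw": 70},
  {"xyz": [0, 0, -0.03], "twist": [0, 0, 0], "claw": 70},
  {"xyz": [0, 0, -0.02], "twist": [0, 0, 0], "claw": 70},
  {"xyz": [0, 0, -0.009], "twist": [0, 0, 0], "claw": 70},
  {"xyz": [0, 0, 0], "twist": [0, 0, 0], "claw": 70},
])

```text
clock: 2.4
position: [0.486, -0.0841, 0.0132]
orientation: [-3.138, 0.142, 0.002]
force: [-0.2, -0.2, -0.6]
opening: 0.0639
```

Request:
apply_moves([
  {"xyz": [0, 0, 0], "twist": [0, 0, 0], "claw": 180},
  {"xyz": [0, 0, 0], "twist": [0, 0, 0], "claw": 255},
  {"xyz": [0, 0, 0], "twist": [0, 0, 0], "claw": 255},
  {"xyz": [0, 0, 0], "twist": [0, 0, 0], "claw": 255},
  {"xyz": [0, 0, 0], "twist": [0, 0, 0], "claw": 255},
  {"xyz": [0, 0, 0], "twist": [0, 0, 0], "claw": 255},
], squeeze=25)

```text
clock: 3.0
position: [0.4869, -0.083, 0.014]
orientation: [3.138, -0.139, 0.001]
force: [-1.3, -0.2, 4.0]
opening: 0.0241
```

Request:
apply_moves([
  {"xyz": [0, 0, 0.02], "twist": [0, 0, 0], "claw": 255},
  {"xyz": [0, 0, 0.04], "twist": [0, 0, 0], "claw": 255},
  {"xyz": [0, 0, 0.04], "twist": [0, 0, 0], "claw": 255},
  {"xyz": [0, 0, 0.04], "twist": [0, 0, 0], "claw": 255},
  {"xyz": [0, 0, 0.03], "twist": [0, 0, 0], "claw": 255},
  {"xyz": [0, 0, 0.02], "twist": [0, 0, 0], "claw": 255},
  {"xyz": [0, 0, 0], "twist": [0, 0, 0], "claw": 255},
])

```text
clock: 3.7
position: [0.4884, -0.0834, 0.2061]
orientation: [3.137, -0.138, 0.008]
force: [1.1, -0.5, -2.8]
opening: 0.0234
```

Request:
apply_moves([
  {"xyz": [0, 0.03, 0], "twist": [0, 0, 5], "claw": 255},
  {"xyz": [0, 0.03, 0], "twist": [0, 0, 6.5], "claw": 255},
  {"xyz": [0, 0.03, 0], "twist": [0, 0, 6.5], "claw": 255},
  {"xyz": [0, 0.03, 0], "twist": [0, 0, 6.5], "claw": 255},
  {"xyz": [0, 0.03, 0], "twist": [0, 0, 6.5], "claw": 255},
  {"xyz": [0, 0.03, 0], "twist": [0, 0, 6.5], "claw": 255},
  {"xyz": [0, 0.03, 0], "twist": [0, 0, 6.5], "claw": 255},
  {"xyz": [0, 0.03, 0], "twist": [0, 0, 6.5], "claw": 255},
])

```text
clock: 4.5
position: [0.4852, 0.1581, 0.2015]
orientation: [-2.894, -1.22, 0.005]
force: [0.5, -0.2, -1.9]
opening: 0.0238
```

Request:
apply_moves([
  {"xyz": [0, 0.03, 0], "twist": [0, 0, 6.5], "claw": 255},
  {"xyz": [0, 0.03, 0], "twist": [0, 0, 6.5], "claw": 255},
  {"xyz": [0, 0.03, 0], "twist": [0, 0, 6.5], "claw": 255},
  {"xyz": [0, 0.03, 0], "twist": [0, 0, 6.5], "claw": 255},
  {"xyz": [0, 0.03, 0], "twist": [0, 0, 6.5], "claw": 255},
  {"xyz": [0, 0.026, 0], "twist": [0, 0, 5], "claw": 255},
  {"xyz": [0, 0, 0], "twist": [0, 0, 0], "claw": 255},
  {"xyz": [0, 0, 0], "twist": [0, 0, 0], "claw": 255},
])

```text
clock: 5.3
position: [0.4855, 0.3327, 0.2015]
orientation: [-2.353, -2.08, 0.006]
force: [0.5, -0.6, -1.7]
opening: 0.0242
```

Run:
```python
from h import *
s=bot.state();print(s['clock'],s['position'],s['opening'],s['force'],yaw())
im,d,c=cap('wrist'); save(im,'w2.png')
im2,d2,c2=cap('side')
save(im2[180:320,120:400],'s2.png')
```

```text
5.3 [0.48548572 0.3327025  0.2015322 ] 0.024161986342863723 [ 0.49596516 -0.56377813 -1.72828914] (np.float64(82.94857583617812), array([-0.0031, -0.002 , -1.    ]))
```

View pics/w2.png

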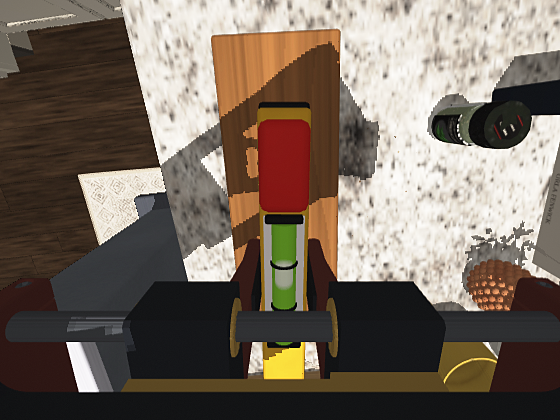

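Request:
apply_moves([
  {"xyz": [0, 0, -0.03], "twist": [0, 0, 2.5], "claw": 255},
  {"xyz": [0, 0, -0.04], "twist": [0, 0, 0], "claw": 255},
  {"xyz": [0, 0, -0.03], "twist": [0, 0, 0], "claw": 255},
  {"xyz": [0, 0, -0.02], "twist": [0, 0, 0], "claw": 255},
  {"xyz": [0, 0, -0.007], "twist": [0, 0, 0], "claw": 255},
  {"xyz": [0, 0, 0], "twist": [0, 0, 0], "claw": 255},
  {"xyz": [0, 0, -0.003], "twist": [0, 0, 0], "claw": 255},
  {"xyz": [0, 0, 0], "twist": [0, 0, 0], "claw": 255},
])

```text
clock: 6.2
position: [0.4876, 0.3333, 0.0747]
orientation: [2.308, 2.13, 0.003]
force: [-0.6, -0.3, -2.4]
opening: 0.0237
```

Request:
apply_moves([
  {"xyz": [0, 0, -0.003], "twist": [0, 0, 0], "claw": 255},
  {"xyz": [0, 0, 0], "twist": [0, 0, 0], "claw": 255},
])

```text
clock: 6.4
position: [0.4869, 0.3331, 0.071]
orientation: [2.308, 2.131, 0.001]
force: [0.7, 0.3, -3.2]
opening: 0.0241
```

Request:
apply_moves([
  {"xyz": [0, 0, -0.003], "twist": [0, 0, 0], "claw": 255},
  {"xyz": [0, 0, 0], "twist": [0, 0, 0], "claw": 255},
])

```text
clock: 6.6
position: [0.4865, 0.333, 0.0674]
orientation: [-2.308, -2.131, 0.001]
force: [-0.2, -1.1, -2.7]
opening: 0.024
```

Request:
apply_moves([
  {"xyz": [0, 0, -0.0015], "twist": [0, 0, 0], "claw": 255},
  {"xyz": [0, 0, 0], "twist": [0, 0, 0], "claw": 255},
])

```text
clock: 6.8
position: [0.4868, 0.333, 0.0662]
orientation: [2.308, 2.131, 0.0]
force: [0.1, -1.2, -0.7]
opening: 0.024
```

Request:
apply_moves([
  {"xyz": [0, 0, -0.0015], "twist": [0, 0, 0], "claw": 255},
  {"xyz": [0, 0, 0], "twist": [0, 0, 0], "claw": 255},
])

```text
clock: 7.0
position: [0.4869, 0.3329, 0.0648]
orientation: [2.308, 2.131, 0.0]
force: [-0.3, -2.2, 0.6]
opening: 0.0237
```

Request:
apply_moves([
  {"xyz": [0, 0, 0], "twist": [0, 0, 0], "claw": 150},
  {"xyz": [0, 0, 0], "twist": [0, 0, 0], "claw": 100},
  {"xyz": [0, 0, 0], "twist": [0, 0, 0], "claw": 80},
  {"xyz": [0, 0, 0], "twist": [0, 0, 0], "claw": 70},
  {"xyz": [0, 0, 0.02], "twist": [0, 0, 0], "claw": 70},
  {"xyz": [0, 0, 0.04], "twist": [0, 0, 0], "claw": 70},
  {"xyz": [0, 0, 0.04], "twist": [0, 0, 0], "claw": 70},
  {"xyz": [0, 0, 0.03], "twist": [0, 0, 0], "claw": 70},
])

```text
clock: 7.8
position: [0.4873, 0.3334, 0.197]
orientation: [2.308, 2.131, 0.003]
force: [-0.1, -0.1, -0.6]
opening: 0.0637
```

Request:
apply_moves([
  {"xyz": [0, -0.04, 0], "twist": [0, 0, 0], "claw": 100},
  {"xyz": [0, -0.04, 0], "twist": [0, 0, -6], "claw": 100},
  {"xyz": [-0.007, -0.04, 0], "twist": [0, 0, -6], "claw": 100},
  {"xyz": [-0.007, -0.038, 0], "twist": [0, 0, -5.5], "claw": 100},
  {"xyz": [0, 0, 0], "twist": [0, 0, 0], "claw": 100},
  {"xyz": [0, 0, 0], "twist": [0, 0, 0], "claw": 100},
  {"xyz": [0, 0, 0], "twist": [0, 0, 0], "claw": 100},
])

```text
clock: 8.5
position: [0.4733, 0.1758, 0.1948]
orientation: [-2.604, -1.756, -0.002]
force: [0.5, -0.3, 0.0]
opening: 0.0534
```

Run:
```python
from h import *
s=bot.state();print(s['clock'],s['position'],s['opening'],s['force'],yaw(),s['q'].round(2))
im,d,c=cap('wrist'); save(im,'w3.png'); X=pts(d,c); np.savez('w3.npz',im=im,d=d,P=c['pose'],v=[c['vfov'],c['cx'],c['cy']])
k=(X[...,2]>.105)&(X[...,2]<.15)&(np.hypot(X[...,0]-.4726,X[...,1]-.175)<.035)&(d>0)
q=X[k]; 
if len(q)>9:
    pc=np.linalg.eigh(np.cov(q[:,:2].T)); print('knob',q.mean(0),len(q),q.min(0),q.max(0),np.degrees(np.arctan2(pc[1][1,1],pc[1][0,1])))
im,d,c=cap('top'); save(im,'t3.png'); 
X=pts(d,c);hsv=cv2.cvtColor(im,cv2.COLOR_RGB2HSV)
for n,lo,hi,z in(('pad',(0,150,80),(8,255,255),.106),('yellow',(20,150,120),(35,255,255),.094),('green',(40,60,100),(85,255,255),.1)):
    kk=cv2.inRange(hsv,lo,hi); kk[:200]=0;kk[290:]=0;kk[:,:100]=0;kk[:,270:]=0
    cs,_=cv2.findContours(kk,cv2.RETR_EXTERNAL,cv2.CHAIN_APPROX_NONE)
    for a in sorted(cs,key=cv2.contourArea)[-3:]:
        b=cv2.boxPoints(cv2.minAreaRect(a)); w=np.array([onz(c,u,v,z) for u,v in b]); print(n,b.mean(0),w.mean(0).round(4),cv2.contourArea(a))
save(cv2.resize(im[200:290,100:280],None,fx=4,fy=4,interpolation=cv2.INTER_CUBIC),'t3c.png')
```

```text
8.5 [0.47326814 0.17581451 0.19480813] 0.05340282514655822 [ 0.54459805 -0.26255186  0.00546444] (np.float64(67.99197629629238), array([ 7.e-04,  7.e-04, -1.e+00])) [0.22 0.25 1.75 0.   1.14 0.6 ]
knob [0.47345406 0.17812512 0.13082914] 1106 [0.45943926 0.1541086  0.10510426] [0.48471416 0.19738024 0.14062149] 68.27316173305009
pad [150.10883 237.08528] [0.4926 0.3914 0.106 ] 132.0
yellow [141.  241.5] [0.4833 0.4152 0.094 ] 0.0
yellow [141. 238.] [0.4913 0.4156 0.094 ] 0.0
```

View pics/w3.png

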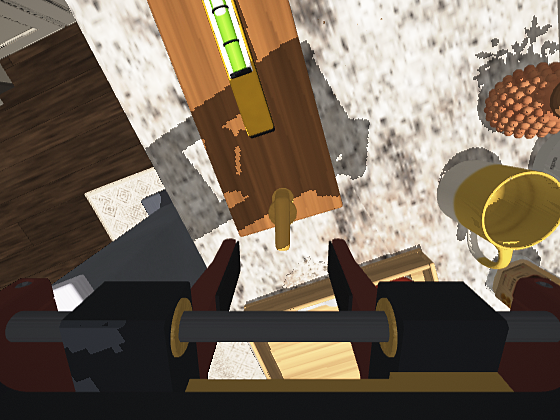

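Request:
apply_moves([
  {"xyz": [-0.001, 0, -0.03], "twist": [0, 0, 0], "claw": 100},
  {"xyz": [0, 0, -0.03], "twist": [0, 0, 0], "claw": 100},
  {"xyz": [0, 0, -0.02], "twist": [0, 0, 0], "claw": 100},
  {"xyz": [0, 0, -0.008], "twist": [0, 0, 0], "claw": 100},
  {"xyz": [0, 0, 0], "twist": [0, 0, 0], "claw": 200},
  {"xyz": [0, 0, 0], "twist": [0, 0, 0], "claw": 255},
  {"xyz": [0, 0, 0], "twist": [0, 0, 0], "claw": 255},
  {"xyz": [0, 0, 0], "twist": [0, 0, 0], "claw": 255},
], squeeze=30)

```text
clock: 9.4
position: [0.4726, 0.1753, 0.1076]
orientation: [2.605, 1.755, 0.003]
force: [-0.2, -0.7, -0.4]
opening: 0.025
```

Request:
apply_moves([
  {"xyz": [0, 0, 0], "twist": [0, 0, 0], "claw": 255},
  {"xyz": [0, 0, 0], "twist": [0, 0, 0], "claw": 255},
])

```text
clock: 9.6
position: [0.4719, 0.1756, 0.1086]
orientation: [-2.605, -1.755, -0.002]
force: [-4.5, 1.2, 15.3]
opening: 0.0119
```

Request:
apply_moves([
  {"xyz": [0, 0, 0], "twist": [0, 0, -8], "claw": 255},
  {"xyz": [0, 0, 0], "twist": [0, 0, -8], "claw": 255},
  {"xyz": [0, 0, 0], "twist": [0, 0, -8], "claw": 255},
  {"xyz": [0, 0, 0], "twist": [0, 0, -8], "claw": 255},
  {"xyz": [0, 0, 0], "twist": [0, 0, -8], "claw": 255},
  {"xyz": [0, 0, 0], "twist": [0, 0, -8], "claw": 255},
  {"xyz": [0, 0, 0], "twist": [0, 0, -8], "claw": 255},
  {"xyz": [0, 0, 0], "twist": [0, 0, 0], "claw": 255},
])

```text
clock: 10.4
position: [0.4722, 0.1752, 0.1086]
orientation: [-3.125, -0.32, -0.003]
force: [-4.2, -0.1, 15.8]
opening: 0.012
```

Request:
apply_moves([
  {"xyz": [0, 0, 0], "twist": [0, 0, 0], "claw": 255},
  {"xyz": [0, 0, 0], "twist": [0, 0, 0], "claw": 255},
  {"xyz": [0, 0, 0], "twist": [0, 0, 0], "claw": 255},
  {"xyz": [0, 0, 0], "twist": [0, 0, 0], "claw": 255},
  {"xyz": [0, 0, 0], "twist": [0, 0, 0], "claw": 255},
])

```text
clock: 10.9
position: [0.4722, 0.1752, 0.1086]
orientation: [-3.124, -0.326, -0.003]
force: [-5.5, -0.4, 17.2]
opening: 0.0121
```

Run:
```python
from h import *
s=bot.state();print(s['clock'],s['position'],s['opening'],s['force'],yaw(),s['q'].round(2))
im,d,c=cap('wrist'); im2,d2,c2=cap('top')
im3,_,_=cap('side')
a=im2[205:285,105:275]; a=cv2.resize(a,(340,160)); b=cv2.resize(im3[210:300,150:300],(450,270),interpolation=cv2.INTER_CUBIC)
o=np.zeros((590,800,3),np.uint8); o[:315,:420]=cv2.resize(im,(420,315)); o[320:480,:340]=a; o[320:590,345:795]=b
save(o,'m4.png')
```

```text
10.9 [0.47218349 0.17520641 0.10859457] 0.012053811034965679 [-5.47367982 -0.43174036 17.24620142] (np.float64(11.923222564278593), array([ 1.7e-03,  6.0e-04, -1.0e+00])) [0.22 0.36 1.85 0.   0.93 1.58]
```

View pics/m4.png

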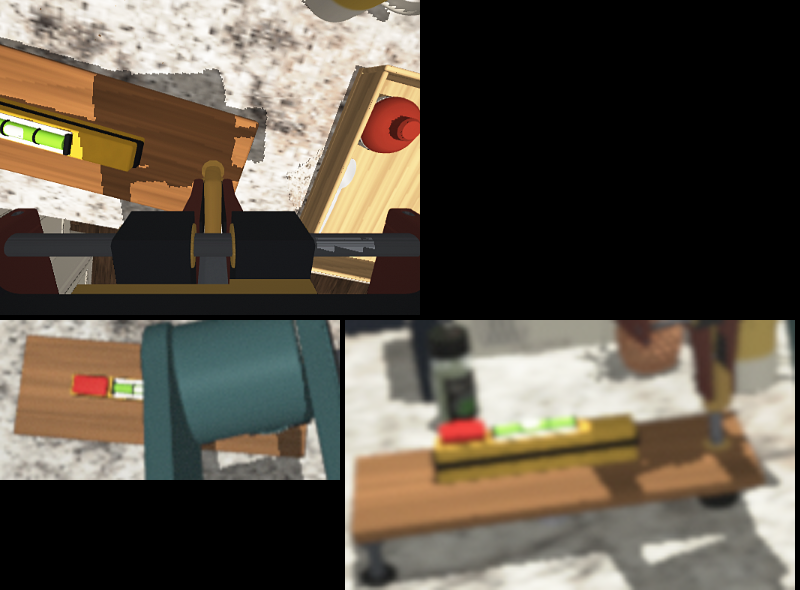

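Run:
```python
from h import *
im,d,c=cap('wrist'); save(cv2.resize(im[140:230,0:130],None,fx=6,fy=6,interpolation=cv2.INTER_CUBIC),'w5.png')
im,d,c=cap('side');s=im
# profile along vial in side view
print('q')
```

```text
q
```

View pics/w5.png

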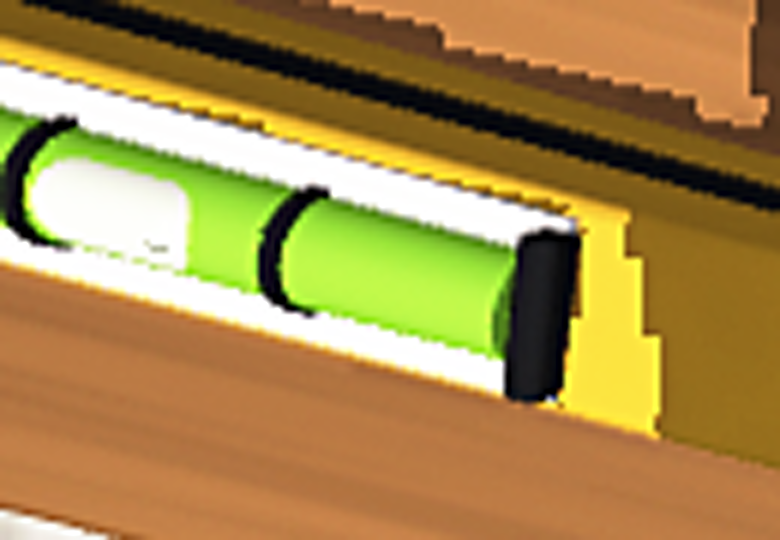

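Request:
apply_moves([
  {"xyz": [0, 0, 0], "twist": [0, 0, -7], "claw": 255},
  {"xyz": [0, 0, 0], "twist": [0, 0, -7], "claw": 255},
  {"xyz": [0, 0, 0], "twist": [0, 0, -6], "claw": 255},
  {"xyz": [0, 0, 0], "twist": [0, 0, 0], "claw": 255},
  {"xyz": [0, 0, 0], "twist": [0, 0, 0], "claw": 255},
  {"xyz": [0, 0, 0], "twist": [0, 0, 0], "claw": 150},
  {"xyz": [0, 0, 0], "twist": [0, 0, 0], "claw": 100},
  {"xyz": [0, 0, 0], "twist": [0, 0, 0], "claw": 100},
])

```text
clock: 11.95
position: [0.4719, 0.175, 0.107]
orientation: [-3.134, 0.221, -0.001]
force: [0.2, 0.1, 1.0]
opening: 0.0323
```

Request:
apply_moves([
  {"xyz": [0, 0, 0.03], "twist": [0, 0, 0], "claw": 100},
  {"xyz": [0, 0, 0.04], "twist": [0, 0, 0], "claw": 100},
  {"xyz": [0, 0.03, 0.03], "twist": [0, 0, 8], "claw": 100},
  {"xyz": [0, 0.02, 0], "twist": [0, 0, 8], "claw": 100},
  {"xyz": [0, 0.02, 0], "twist": [0, 0, 8], "claw": 100},
  {"xyz": [0, 0.02, 0], "twist": [0, 0, 8], "claw": 100},
  {"xyz": [0, 0, 0], "twist": [0, 0, 8], "claw": 100},
  {"xyz": [0, 0, 0], "twist": [0, 0, 8], "claw": 100},
])

```text
clock: 12.75
position: [0.4714, 0.2656, 0.2063]
orientation: [-2.949, -1.083, 0.001]
force: [0.4, 0.7, -0.5]
opening: 0.0535
```

Request:
apply_moves([
  {"xyz": [0, 0, 0], "twist": [0, 0, 8], "claw": 100},
  {"xyz": [0, 0, 0], "twist": [0, 0, 8], "claw": 100},
  {"xyz": [0, 0, 0], "twist": [0, 0, 8], "claw": 100},
  {"xyz": [0, 0, 0], "twist": [0, 0, 8], "claw": 100},
  {"xyz": [0, 0, 0], "twist": [0, 0, 8], "claw": 100},
  {"xyz": [0, 0, 0], "twist": [0, 0, 0], "claw": 100},
  {"xyz": [0, 0, 0], "twist": [0, 0, 0], "claw": 100},
])

```text
clock: 13.45
position: [0.4716, 0.2649, 0.2064]
orientation: [-2.412, -2.013, 0.001]
force: [0.2, 0.4, 0.3]
opening: 0.0537
```

Run:
```python
from h import *
s=bot.state();print(s['clock'],s['position'],s['opening'],s['force'],yaw(),s['q'].round(2))
im,d,c=cap('wrist'); X=pts(d,c)
hsv=cv2.cvtColor(im,cv2.COLOR_RGB2HSV)
g=cv2.inRange(hsv,(35,100,80),(60,255,255)); v,u=np.nonzero(g); u0,u1,v0,v1=u.min(),u.max(),v.min(),v.max(); print(u0,u1,v0,v1)
pr=cv2.inRange(hsv,(0,150,80),(8,255,255)); print('pad px',cv2.boundingRect(pr))
save(cv2.resize(im[max(v0-60,0):v1+20,max(u0-40,0):u1+40],None,fx=4,fy=4,interpolation=cv2.INTER_CUBIC)[:600,:800],'w6.png')
np.savez('w6.npz',im=im,X=X)
```

```text
13.45 [0.47160233 0.26490105 0.20642362] 0.053678783775301886 [0.23903995 0.40976416 0.33754363] (np.float64(79.71344118900544), array([-5.e-04, -2.e-04, -1.e+00])) [ 0.38  0.29  1.66 -0.    1.19  0.56]
277 451 52 168
pad px (265, 7, 272, 370)
```

View pics/w6.png

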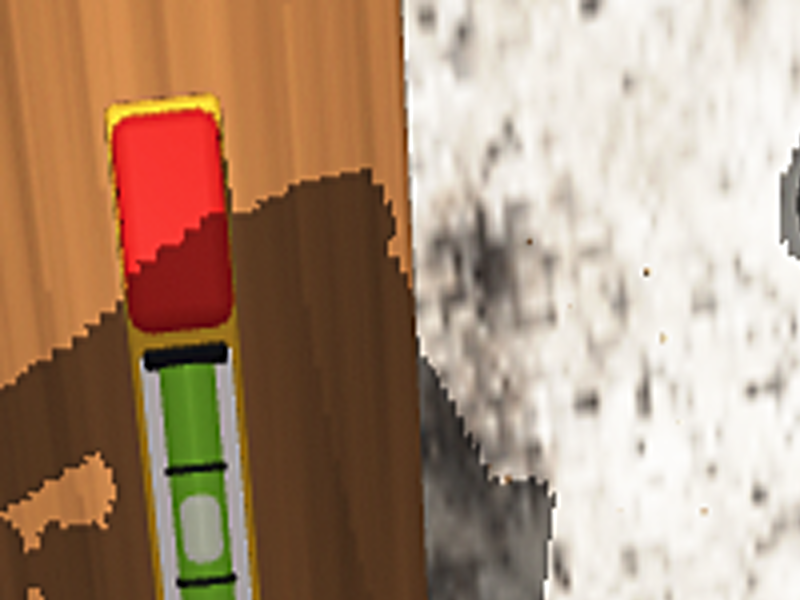

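Run:
```python
from h import *
f=np.load('w6.npz'); X=f['X']; p=X[35:75,272:288].reshape(-1,3); print(np.median(p,0), onz(bot.get_calibration('wrist'),280,55.5,.108))
```

```text
[0.49177195 0.39195095 0.10811576] [0.49209144 0.39123173 0.108     ]
```

Request:
apply_moves([
  {"xyz": [0.005, 0.04, 0], "twist": [0, 0, 3], "claw": 255},
  {"xyz": [0.005, 0.04, 0], "twist": [0, 0, 2], "claw": 255},
  {"xyz": [0.01, 0.04, 0], "twist": [0, 0, 0], "claw": 255},
  {"xyz": [0, 0.006, 0], "twist": [0, 0, 0], "claw": 255},
  {"xyz": [0, 0, -0.03], "twist": [0, 0, 0], "claw": 255},
  {"xyz": [0, 0, -0.03], "twist": [0, 0, 0], "claw": 255},
  {"xyz": [0, 0, -0.015], "twist": [0, 0, 0], "claw": 255},
  {"xyz": [0, 0, 0], "twist": [0, 0, 0], "claw": 255},
], squeeze=20)

```text
clock: 14.3
position: [0.4897, 0.3893, 0.1289]
orientation: [-2.319, -2.118, 0.009]
force: [0.2, 0.2, 0.3]
opening: 0.0004
```

Request:
apply_moves([
  {"xyz": [0.002, 0.002, -0.01], "twist": [0, 0, 0], "claw": 255},
  {"xyz": [0, 0, -0.007], "twist": [0, 0, 0], "claw": 255},
  {"xyz": [0, 0, 0], "twist": [0, 0, 0], "claw": 255},
  {"xyz": [0, 0, 0], "twist": [0, 0, 0], "claw": 255},
])

```text
clock: 14.7
position: [0.4939, 0.3931, 0.115]
orientation: [-2.318, -2.121, -0.001]
force: [0.2, 0.0, -0.3]
opening: 0.0004
```

Request:
apply_moves([
  {"xyz": [0, 0, -0.002], "twist": [0, 0, 0], "claw": 255},
  {"xyz": [0, 0, 0], "twist": [0, 0, 0], "claw": 255},
  {"xyz": [0, 0, 0], "twist": [0, 0, 0], "claw": 255},
])

```text
clock: 15.0
position: [0.4938, 0.3931, 0.1128]
orientation: [-2.317, -2.121, -0.0]
force: [0.0, -0.2, -0.5]
opening: 0.0004
```

Request:
apply_moves([
  {"xyz": [0, 0, -0.002], "twist": [0, 0, 0], "claw": 255},
  {"xyz": [0, 0, 0], "twist": [0, 0, 0], "claw": 255},
  {"xyz": [0, 0, 0], "twist": [0, 0, 0], "claw": 255},
])

```text
clock: 15.3
position: [0.4936, 0.393, 0.1105]
orientation: [-2.317, -2.121, 0.0]
force: [0.8, 0.2, -0.2]
opening: 0.0007
```

Request:
apply_moves([
  {"xyz": [-0.001, 0, -0.002], "twist": [0, 0, 0], "claw": 255},
  {"xyz": [0, 0, 0], "twist": [0, 0, 0], "claw": 255},
  {"xyz": [0, 0, 0], "twist": [0, 0, 0], "claw": 255},
])

```text
clock: 15.6
position: [0.4926, 0.393, 0.1085]
orientation: [-2.317, -2.121, 0.001]
force: [-0.2, -0.4, 1.1]
opening: 0.0002
```

Request:
apply_moves([
  {"xyz": [0, 0, -0.0015], "twist": [0, 0, 0], "claw": 255},
  {"xyz": [0, 0, 0], "twist": [0, 0, 0], "claw": 255},
  {"xyz": [0, 0, 0], "twist": [0, 0, 0], "claw": 255},
])

```text
clock: 15.9
position: [0.4928, 0.3931, 0.1073]
orientation: [-2.317, -2.121, -0.0]
force: [-0.8, -0.8, 2.2]
opening: 0.0009
```

Request:
apply_moves([
  {"xyz": [0, 0, -0.001], "twist": [0, 0, 0], "claw": 255},
  {"xyz": [0, 0, 0], "twist": [0, 0, 0], "claw": 255},
  {"xyz": [0, 0, 0], "twist": [0, 0, 0], "claw": 255},
])

```text
clock: 16.2
position: [0.4928, 0.3931, 0.1064]
orientation: [-2.317, -2.121, -0.0]
force: [-1.9, -0.7, 4.2]
opening: 0.0007
```

Request:
apply_moves([
  {"xyz": [0, 0, -0.001], "twist": [0, 0, 0], "claw": 255},
  {"xyz": [0, 0, -0.0008], "twist": [0, 0, 0], "claw": 255},
  {"xyz": [0, 0, 0], "twist": [0, 0, 0], "claw": 255},
  {"xyz": [0, 0, 0], "twist": [0, 0, 0], "claw": 255},
  {"xyz": [0, 0, 0], "twist": [0, 0, 0], "claw": 255},
  {"xyz": [0, 0, 0], "twist": [0, 0, 0], "claw": 255},
])

```text
clock: 16.8
position: [0.4929, 0.3931, 0.1048]
orientation: [2.317, 2.121, 0.001]
force: [-1.6, -1.4, 7.2]
opening: 0.0003
```

Run:
```python
from h import *
im,d,c=cap('wrist'); s=bot.state();print(s['clock'],s['position'],s['force'],yaw())
i2,_,_=cap('side');i3,_,_=cap('top')
o=np.zeros((600,800,3),np.uint8); o[:270,:360]=cv2.resize(im,(360,270)); o[280:600,:480]=cv2.resize(i2[225:305,165:285],(480,320),interpolation=cv2.INTER_CUBIC); o[:276,370:800]=cv2.resize(i3[205:285,120:245],(430,276),interpolation=cv2.INTER_CUBIC)
save(o,'m7.png')
```

```text
16.85 [0.49283082 0.39311739 0.10480208] [-1.59656683 -0.55578367  8.18471455] (np.float64(84.93432056582489), array([ 2.e-04,  2.e-04, -1.e+00]))
```

View pics/m7.png

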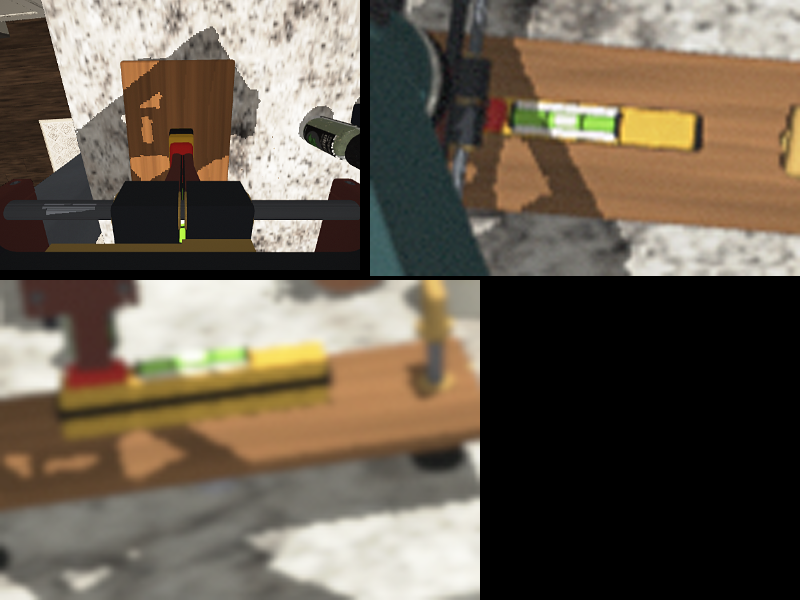

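Run:
```python
from h import *
s=bot.state();print(s['clock'],s['position'],s['force']); print(bot.job_done())
```

```text
16.95 [0.49283756 0.39311343 0.10482053] [-1.4914956  -1.43872834  7.12833885]
the job is handed in; nothing more can be done
None
```

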